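# Shake the sealed gift tins and set the rattling one aside

### The job

One of the three sealed gift tins in the brown pulp tray has its steel chilling ball loose inside. Lift them clear one at a time and shake or rock each gently end to end, at least twice each way, to feel which one rattles; put each sound tin back fully home in a nest of the brown tray, and the rattling one fully home in a nest of the red rework tray. The tins are thin: do not squeeze, drop or press them down hard or bang the ball about inside, and leave the other things on the bench alone.

Things in the scene. Friction and masses are not known exactly. Their poses are not given: they have to be found in the camera images.
- tin_a: Sealed wine-red gift tin, brass bands: 150 mm long (x), 56 wide (y), 56 tall; origin: underside centre. 0.25-0.6 kg, thin: grip 10-25 N. All look alike; in any one a 0.18 kg steel ball is loose and rolls 40 mm either way along x. Tilted 0.12 rad or shaken end to end, it knocks on its bay's end in 0.2-0.6 s: a 10 ms jolt at the wrist of 0.8-1.7 N m about y (noise 0.03), 1-7 N along x.
- tin_b: Sealed wine-red gift tin, brass bands: 150 mm long (x), 56 wide (y), 56 tall; origin: underside centre. 0.25-0.6 kg, thin: grip 10-25 N. All look alike; in any one a 0.18 kg steel ball is loose and rolls 40 mm either way along x. Tilted 0.12 rad or shaken end to end, it knocks on its bay's end in 0.2-0.6 s: a 10 ms jolt at the wrist of 0.8-1.7 N m about y (noise 0.03), 1-7 N along x.
- tin_c: Sealed wine-red gift tin, brass bands: 150 mm long (x), 56 wide (y), 56 tall; origin: underside centre. 0.25-0.6 kg, thin: grip 10-25 N. All look alike; in any one a 0.18 kg steel ball is loose and rolls 40 mm either way along x. Tilted 0.12 rad or shaken end to end, it knocks on its bay's end in 0.2-0.6 s: a 10 ms jolt at the wrist of 0.8-1.7 N m about y (noise 0.03), 1-7 N along x.
- tray_nest0 (a point): Centre of the floor of nest 0 of the brown pulp tray (fixed; three nests): a pocket 154 x 60 mm for a tin, 16 mm deep, chamfered mouth. x along its length, y along the row of nests (100 mm apart), z up. Floor 6 mm and tray top 22 mm above the table; a tin fully home stands here.
- tray_nest1 (a point): Centre of the floor of nest 1 of the brown pulp tray (fixed; three nests): a pocket 154 x 60 mm for a tin, 16 mm deep, chamfered mouth. x along its length, y along the row of nests (100 mm apart), z up. Floor 6 mm and tray top 22 mm above the table; a tin fully home stands here.
- tray_nest2 (a point): Centre of the floor of nest 2 of the brown pulp tray (fixed; three nests): a pocket 154 x 60 mm for a tin, 16 mm deep, chamfered mouth. x along its length, y along the row of nests (100 mm apart), z up. Floor 6 mm and tray top 22 mm above the table; a tin fully home stands here.
- rework_nest0 (a point): Centre of the floor of nest 0 of the red rework tray (fixed; two nests, both empty): a pocket 154 x 60 mm for a tin, 16 mm deep, chamfered mouth. x along its length, y along the row of nests (100 mm apart), z up. Floor 6 mm and tray top 22 mm above the table; a tin fully home stands here.
- rework_nest1 (a point): Centre of the floor of nest 1 of the red rework tray (fixed; two nests, both empty): a pocket 154 x 60 mm for a tin, 16 mm deep, chamfered mouth. x along its length, y along the row of nests (100 mm apart), z up. Floor 6 mm and tray top 22 mm above the table; a tin fully home stands here.
- wine: Bystander: dark wine bottle, 82 mm across, 300 mm tall, standing. Origin: centre of its underside.
- tape: Bystander: yellow roll of packing tape lying flat, 110 mm across, 48 mm tall. Origin: centre of its underside.
- tissues: Bystander: red tissue box, 115 x 230 mm, 55 mm tall. Origin: centre of its underside.
Mind the look-alikes: they are no part of the job. Leave any purple look-alike of the tin_b alone.

How it is judged:
By the outcome, as a careful person would: the job done as asked, in the order asked, and still so for the second after the job is handed in, with the robot touching nothing.
It also fails if it takes over 72 s, if anything falls off the work surface, if the arm or the gripper's body presses on something with over 40 N, if the wrist force passes 120 N, or if a joint passes its speed limit or range.

### The arm

A 6-joint arm with a two-finger parallel gripper is mounted at the origin on the work surface. World frame = base frame: x ahead of the robot, y to its left, z up, the work surface at z = 0. Lengths are in m, angles in rad, forces in N, time in s.
With the tool pointing down it reaches from about 0.25 to 0.775 m from the base axis. Payload 4 kg.
Tool frame: the origin (TCP) lies on the centre line of the jaws, within the pads' length; the fingertips stand 25 mm ahead of it and the grasp point (between the pads) lies 6 mm ahead of it; z points along the fingers, y is the line along which they close (so a half turn about z gives the same grasp; the last joint's range is limited). The gripper opens to 94 mm and grips with 3 to 60 N. Pads are 16 mm wide; open, the fingers measure 119 mm over their backs; the gripper's body (75 mm by 177 mm) begins 78 mm behind the grasp point.
Start: joints at [1.156, 0.087, 1.371, -0, 1.684, -0.103], TCP at [0.169, 0.523, 0.231] pointing down, gripper open.
Joint ranges: [-3.1, 3.1], [-0.76, 2.03], [0.27, 2.55], [-1.08, 4.22], [0.17, 2.65], [-2.57, 2.57]. Speed limits (rad/s): [2.79, 2.79, 3.14, 3.14, 3.14, 3.14].

### API

Orientations are given as [roll, pitch, yaw] about the fixed x, y, z axes, in that order (R = Rz(yaw) Ry(pitch) Rx(roll)).
In Python, from bench import robot, imaging gives the robot as it stands. The module is installed in compiled form; this text tells all that it offers.
- The arm moves only by the tool drive_tool, never from a script. Its argument "series" is a list of rows, each a list of 3 entries, a list of its own where there are three numbers: the finger opening in m, from 0 to 0.094, then the shift along the tool's x, y, z in m, then the turn, a rotation vector about the tool's x, y, z in rad. A call has 1 to 5 rows; each row is the pose to reach, as a shift and turn from the pose commanded when the call began, along the tool's axes at that moment; what a row does not reach only later rows make up. A row lasts 1/8 s, in which the tool goes at most 62.5 mm and 10.7 degrees, less where a joint would pass 70% of its speed; a pose out of reach is approached as far as the arm can. A call with a gripper value outside its range is refused whole. The fingers move at their own pace and stop on an object; the grip force is fixed at half the most. Time passes only in rows, so rows that repeat a pose let the fingers close. It gives the time, the measured TCP pose, the force, the opening and the grip force at its end, in the units of the state.
- robot.get_obs(): the state, without advancing time (a new reading comes with each control period).
- imaging.snapshot(name): name is "scene" or "top"; returns the picture (384x512x3 uint8, red, green, blue); there is no depth.
- imaging.get_calibration(name): a dict with "intrinsics" (3x3 intrinsics, pixels), "k1" (the pictures are not rectified: a ray, as slopes to the right and down, at radius r is drawn at 1 + k1 r^2 times it, then the intrinsics apply), "position" and "rotation" of the camera in the world. Camera axes: x right, y up, looking along -z (the intrinsics and any distortion apply to the point x, -y, -z); pixel columns grow to the right and rows downward; lengths in m; the calibration is good to about 2 mm. A picture is of the moment at which its call begins. get_calibration takes no time and is no camera call.
- robot.close_job(): hands the job in; it is judged then, once.
The state is a dict: "time": time; "joint_positions": joint angles; "qvel": joint speeds; "joint_torque": joint torques, N m; "tool_pos": TCP position; "ee_rot": TCP orientation; "wrist_force": force on the tool from outside, world axes, zero at the start; "wrist_torque": the same for the moment, N m; "width": finger opening in m; "finger_force": force on a finger pad.
Only numpy, scipy, OpenCV 4.12 (cv2) and the standard library are available. Lean on these libraries where they do the work, as an engineer would, in place of code of your own. Each camera call takes 0.05 s, during which the arm holds its last target. There are 200 camera calls.

## Working session

There is one attempt and no reset: what is moved stays moved. The work goes in short steps, Python scripts to look and compute and a tool call to move; the robot and the scene stay as the last step left them, time stands still between calls to the robot, and variables do not carry over. Pictures are saved under pics/ and viewed, at most 10 in all, crops included, and the job is handed in when it is done.

Besides the shell and the picture viewer there is one more tool, called after "Emit:" by a JSON object that holds its "fn" and its "kwargs". drive_tool: Moves the arm, as the interface text tells. Its arguments: {"type":"object","properties":{"series":{"type":"array"}},"required":["series"]}

```bash
mkdir -p pics
python3 - <<'E'
from bench import robot, imaging
import cv2, numpy as np
for n in("top","scene"):
    im=imaging.snapshot(n); cv2.imwrite(f"pics/{n}0.png",cv2.resize(im[...,::-1],(800,600),interpolation=cv2.INTER_CUBIC)); np.save(f"{n}0.npy",im)
    c=imaging.get_calibration(n); print(c)
o=robot.get_obs(); print(o)
E
```

```text
{'intrinsics': array([[434.33952598,   0.        , 260.50642883],
       [  0.        , 434.33952598, 187.11369599],
       [  0.        ,   0.        ,   1.        ]]), 'k1': -0.1364673151629003, 'position': array([0.50931737, 0.04388336, 1.1758175 ]), 'rotation': array([ 0.10365437,  0.00552237, -1.60075481])}
{'intrinsics': array([[354.08552275,   0.        , 253.27137542],
       [  0.        , 354.08552275, 188.45739478],
       [  0.        ,   0.        ,   1.        ]]), 'k1': 0.012795741661808658, 'position': array([ 1.27890135, -0.4285646 ,  0.63437488]), 'rotation': array([0.93647501, 0.02016119, 0.93734224])}
{'time': 0.1, 'joint_positions': array([ 1.15589575e+00,  8.78980783e-02,  1.37204781e+00,  7.99765880e-06,
        1.68357540e+00, -1.03083812e-01]), 'qvel': array([-0.00095305, -0.00097329, -0.00384646,  0.00131359,  0.00159529,
       -0.0003845 ]), 'joint_torque': array([ 2.01512565e-03, -3.41252375e+01, -3.03301013e+01,  7.19825760e-02,
        3.04688606e-02, -7.82757138e-05]), 'tool_pos': array([0.16855769, 0.52309549, 0.22943993]), 'ee_rot': array([-3.13967508e+00, -2.06365040e-04,  2.82977658e+00]), 'wrist_force': array([ 0.47576291, -0.73723715, -0.66299988]), 'wrist_torque': array([-0.03346355, -0.01040412, -0.02441497]), 'finger_force': 0.0, 'width': 0.09394889963485815}
```

View pics/top0.png

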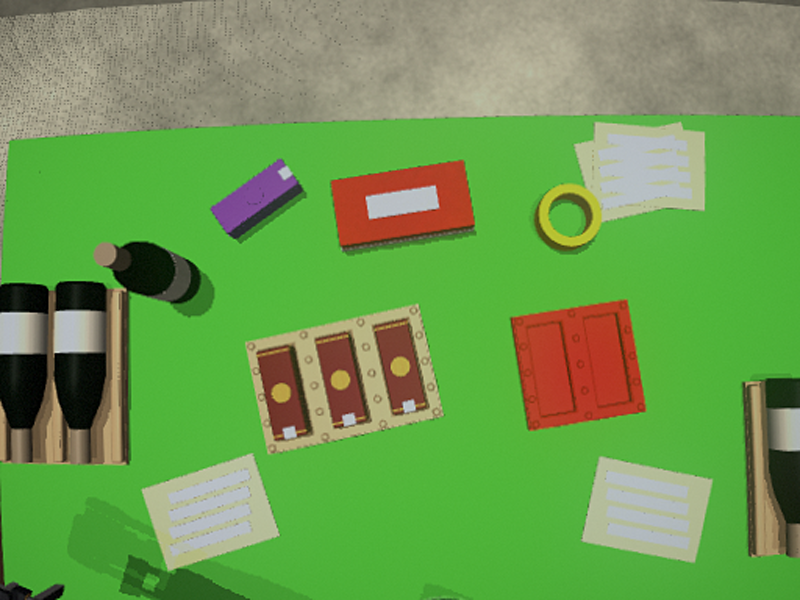

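View pics/scene0.png

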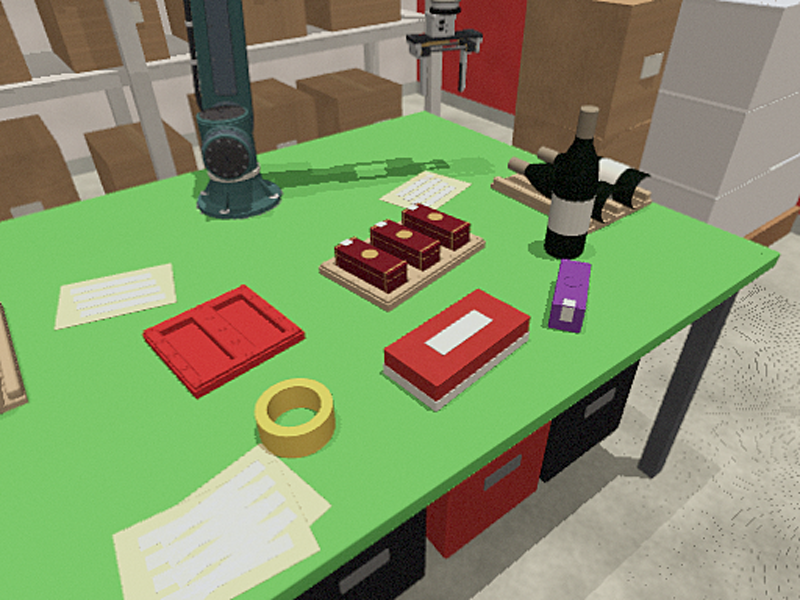

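The top picture shows three wine-red tins in the brown tray at (281,393), (340,380) and (400,366). The purple look-alike at (257,198) is outside the tray and the wrong colour, and the red tissue box is at (403,204). The empty red rework tray, nests at (551,368) and (608,360), is the one that fits. The scene view agrees. I'll confirm in a crop.

```bash
cat > h.py <<'E'
import numpy as np, cv2
from bench import robot, imaging
from scipy.spatial.transform import Rotation as R
def cam(n):
    c=imaging.get_calibration(n); return c, R.from_euler('xyz',c['rotation']).as_matrix()
def p2w(n,uv,z):
    c,M=cam(n); uv=np.atleast_2d(np.float64(uv))
    s=cv2.undistortPoints(uv[:,None],c['intrinsics'],np.array([c['k1'],0,0,0.]))[:,0]
    d=np.c_[s[:,0],-s[:,1],-np.ones(len(s))]@M.T
    return c['position']+d*((z-c['position'][2])/d[:,2])[:,None]
def w2p(n,P):
    c,M=cam(n); q=(np.atleast_2d(P)-c['position'])@M
    return cv2.projectPoints(np.c_[q[:,0],-q[:,1],-q[:,2]],np.zeros(3),np.zeros(3),c['intrinsics'],np.array([c['k1'],0,0,0.]))[0][:,0]
E
python3 - <<'E'
from h import *
im=np.load('top0.npy')
cv2.imwrite('pics/crop1.png',cv2.resize(im[190:294,152:284],(792,600*104*6//624),interpolation=cv2.INTER_CUBIC)[...,::-1])
cv2.imwrite('pics/crop2.png',cv2.resize(im[188:278,322:418],None,fx=6,fy=6,interpolation=cv2.INTER_CUBIC)[...,::-1])
E
```

```text
(no output)
```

View pics/crop1.png

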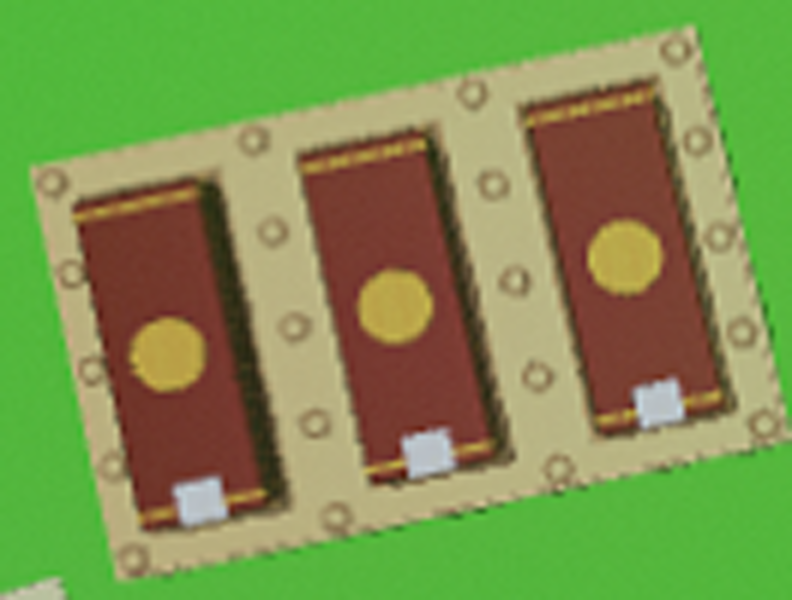

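View pics/crop2.png

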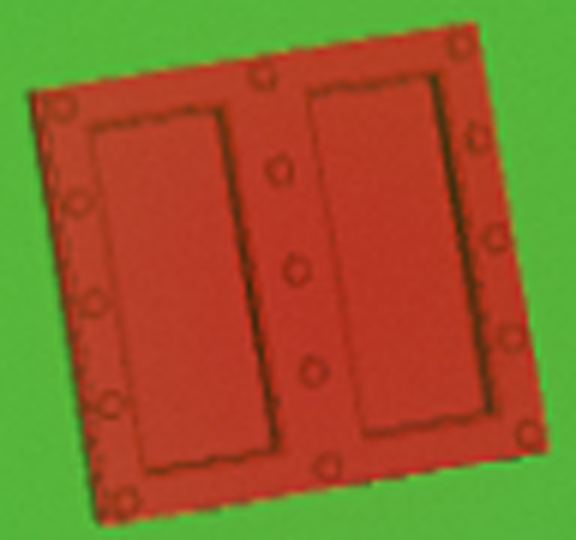

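The crop confirms three wine-red tins with gold medallions at crop (168,355), (395,306) and (625,257). The red tray's nests are empty, and its corners are at (30,92), (477,24), (548,452) and (99,524).

Run:
```python
from h import *
np.set_printoptions(precision=4,suppress=True)
r1=lambda p:(np.array(p,float)+.5)/[6,600/104]-.5+[152,190]
r2=lambda p:(np.array(p,float)+.5)/6-.5+[322,188]
tins=p2w('top',r1([(168,355),(395,306),(625,257)]),.062); print('tins',tins)
# tin long-axis: top-left band corners and far
e=p2w('top',r1([(75,205),(140,525),(300,155),(368,482),(520,105),(597,437)]),.062)
for a,b in zip(e[::2],e[1::2]): d=a-b; print(np.hypot(*d[:2]),np.arctan2(d[1],d[0]))
# right edges
b=p2w('top',r1([(32,167),(694,27),(790,438),(118,580)]),.022)
r=p2w('top',r2([(30,92),(477,24),(548,452),(99,524)]),.022)
for c in(b,r):
    print(c,c.mean(0)); 
    for i in range(4): d=c[(i+1)%4]-c[i]; print(np.linalg.norm(d),np.arctan2(d[1],d[0]))
# pocket corners red at top (z=.022): left pocket, right pocket
print(p2w('top',r2([(92,128),(222,106),(278,452),(145,472)]),.022).mean(0), p2w('top',r2([(310,92),(435,73),(493,414),(364,436)]),.022).mean(0))
d=np.diff(tins,axis=0);print(np.linalg.norm(d,axis=1),np.arctan2(d[:,1],d[:,0]))
# rivets (posts)
print(p2w('top',r2([(295,270)]),.022),p2w('top',r1([(295,327),(515,281)]),.022))
```

```text
tins [[0.4669 0.2587 0.062 ]
 [0.4861 0.1609 0.062 ]
 [0.505  0.0623 0.062 ]]
0.14468264813873682 0.17884450561847764
0.1474869270840983 0.17703571707978505
0.15030032466093568 0.19275028884010942
[[ 0.5534  0.3264  0.022 ]
 [ 0.6098  0.0293  0.022 ]
 [ 0.4202 -0.007   0.022 ]
 [ 0.3629  0.2909  0.022 ]] [0.4866 0.1599 0.022 ]
0.30244907102287927 -1.3833701078810192
0.19301517385670963 -2.952647532363654
0.3033124424862839 1.760900216486084
0.19382795661049043 0.1844900385635106
[[ 0.5817 -0.1283  0.022 ]
 [ 0.6057 -0.3328  0.022 ]
 [ 0.4132 -0.3549  0.022 ]
 [ 0.3903 -0.151   0.022 ]] [ 0.4978 -0.2417  0.022 ]
0.20593197153448387 -1.453975497000747
0.1937984401624419 -3.0274479480725978
0.20509922272692613 1.682554540418762
0.1927596722458128 0.11846406359032981
[ 0.4921 -0.1935  0.022 ] [ 0.5043 -0.292   0.022 ]
[0.0997 0.1003] [-1.3763 -1.3816]
[[ 0.4987 -0.2435  0.022 ]] [[0.4768 0.2096 0.022 ]
 [0.4953 0.1118 0.022 ]]
```

```bash
cat >> h.py <<'E'
np.set_printoptions(precision=4,suppress=True)
T={'b0':(.4675,.258,.188),'b1':(.4863,.160,.188),'b2':(.505,.0617,.188),'r0':(.492,-.1925,.116),'r1':(.504,-.292,.116)}
def go(k,z,tilt=0,dx=0,dy=0):
    "shift and rotvec (tool axes) from measured pose; dx,dy in nest frame; tilt about tool y"
    x,y,w=T[k]; o=robot.get_obs(); Rc=R.from_euler('xyz',o['ee_rot'])
    p=np.array([x,y,z])+R.from_euler('z',w).apply([dx,dy,0])
    Rt=R.from_euler('xyz',[np.pi,0,w+np.pi])*R.from_rotvec([0,tilt,0])
    print(k,'t',o['time'],'pos',o['tool_pos'],'shift',Rc.inv().apply(p-o['tool_pos']),'rot',(Rc.inv()*Rt).as_rotvec(),'w',o['width'],'F',o['wrist_force'],'ff',o['finger_force'])
def feel(k,n):
    w=T[k][2]; Q=[]
    for i in range(n):
        if i: imaging.snapshot('top')
        o=robot.get_obs(); q=R.from_euler('z',w).inv(); Q.append(np.r_[q.apply(o['wrist_force']),q.apply(o['wrist_torque'])])
    Q=np.array(Q); print('t',o['time'],'mean',Q.mean(0),'std',Q.std(0),'ee',o['ee_rot'],'ff',o['finger_force'],'w',o['width']); print('My',Q[:,4])
E
python3 -c "
from h import *; go('b0',.15)"
```

```text
b0 t 0.1 pos [0.1686 0.5231 0.2294] shift [-0.3659 -0.1604  0.0797] rot [-0.0018 -0.0007 -0.4998] w 0.09394889963485815 F [ 0.4758 -0.7372 -0.663 ] ff 0.0
```

Emit:
{"fn": "drive_tool", "kwargs": {"series": [[0.094,[-0.366,-0.16,0.08],[0,0,-0.5]],[0.094,[-0.366,-0.16,0.08],[0,0,-0.5]],[0.094,[-0.366,-0.16,0.08],[0,0,-0.5]],[0.094,[-0.366,-0.16,0.08],[0,0,-0.5]],[0.094,[-0.366,-0.16,0.08],[0,0,-0.5]]]}}

```text
time: 0.72
tool_pos: [0.391, 0.3266, 0.1706]
ee_rot: [3.142, -0.0, -2.953]
wrist_force: [0.5, 0.5, 0.9]
width: 0.0942
finger_force: 0.0
```

```bash
python3 -c "
from h import *; go('b0',.15)"
```

```text
b0 t 0.725 pos [0.391  0.3266 0.1706] shift [-0.0623 -0.0817  0.0206] rot [ 0.     -0.0003  0.0004] w 0.09417482613062247 F [0.4826 0.5223 0.8854] ff 0.0
```

Emit:
{"fn": "drive_tool", "kwargs": {"series": [[0.094,[-0.062,-0.082,0.021],[0,0,0]],[0.094,[-0.062,-0.082,0.021],[0,0,0]],[0.094,[-0.062,-0.082,0.021],[0,0,0]]]}}

```text
time: 1.1
tool_pos: [0.4672, 0.2568, 0.1486]
ee_rot: [-3.141, -0.003, -2.958]
wrist_force: [0.9, 0.4, 0.1]
width: 0.0945
finger_force: 0.0
```

Run:
```python
from h import *
go('b0',.055)
im=imaging.snapshot('top')
print(w2p('top',robot.get_obs()['tool_pos']))
cv2.imwrite('pics/c3.png',cv2.resize(im[170:300,130:300],None,fx=4.5,fy=4.5,interpolation=cv2.INTER_CUBIC)[...,::-1])
```

```text
b0 t 1.1 pos [0.4672 0.2568 0.1486] shift [-0.0008  0.0012  0.0936] rot [-0.0011 -0.003  -0.0045] w 0.09449864799756562 F [0.916  0.4416 0.0615] ff 0.0
[[172.7597 252.9346]]
```

View pics/c3.png

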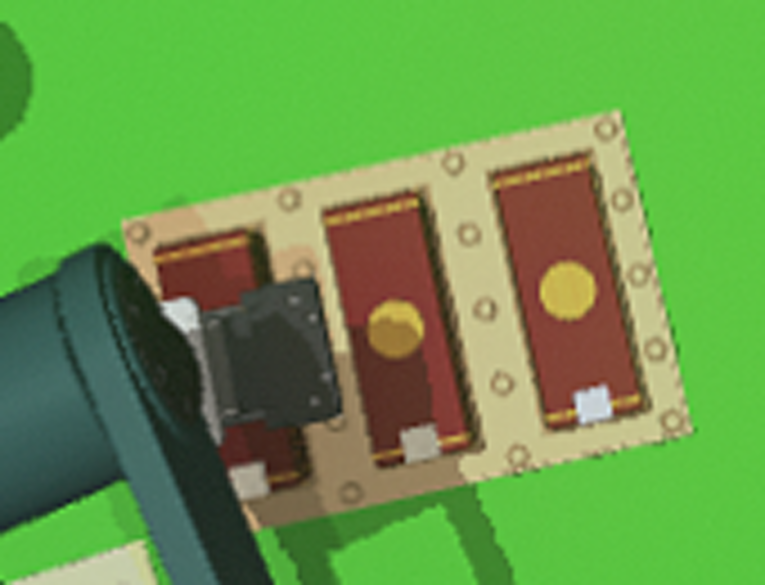

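The gripper stands over the leftmost tin (crop about (250,360)) with the jaws across its width, so I'm descending.

Emit:
{"fn": "drive_tool", "kwargs": {"series": [[0.094,[-0.001,0.001,0.055],[0,-0.003,-0.004]],[0.094,[-0.001,0.001,0.08],[0,-0.003,-0.004]],[0.094,[-0.001,0.001,0.095],[0,-0.003,-0.004]],[0.07,[-0.001,0.001,0.095],[0,-0.003,-0.004]],[0.06,[-0.001,0.001,0.095],[0,-0.003,-0.004]]]}}

```text
time: 1.78
tool_pos: [0.4678, 0.2613, 0.057]
ee_rot: [3.141, 0.006, -2.949]
wrist_force: [-0.3, -0.2, 0.6]
width: 0.0775
finger_force: 0.0
```

```bash
python3 -c "
from h import *; go('b0',.053)"
```

```text
b0 t 1.775 pos [0.4678 0.2613 0.057 ] shift [ 0.0009 -0.0032  0.004 ] rot [0.0008 0.0058 0.0049] w 0.07745465763964893 F [-0.3315 -0.1714  0.6   ] ff 0.0
```

Emit:
{"fn": "drive_tool", "kwargs": {"series": [[0.062,[0,-0.001,0.002],[0,0,0]],[0.058,[0,-0.001,0.003],[0,0,0]],[0.057,[0,-0.001,0.003],[0,0,0]]]}}

```text
time: 2.15
tool_pos: [0.4679, 0.2585, 0.053]
ee_rot: [-3.14, 0.004, -2.95]
wrist_force: [1.9, -3.0, 2.5]
width: 0.0571
finger_force: 1.8
```

```bash
python3 -c "
from h import *; go('b0',.053); feel('b0',2)"
```

```text
b0 t 2.15 pos [0.4679 0.2585 0.053 ] shift [ 0.0005 -0.0004 -0.    ] rot [-0.0019  0.0041  0.004 ] w 0.05711642358022612 F [ 1.8973 -3.0275  2.4633] ff 1.777750477194786
t 2.2 mean [ 0.9989 -3.9112  2.6704 -0.7027 -0.0494 -0.016 ] std [0.2992 0.5825 0.2072 0.0335 0.0049 0.041 ] ee [-3.1397  0.0042 -2.9496] ff 2.004355676472187 w 0.057147843421256735
My [-0.0544 -0.0445]
```

Emit:
{"fn": "drive_tool", "kwargs": {"series": [[0.0565,[0,-0.0008,0],[0,0,0]],[0.0555,[0,-0.0008,0],[0,0,0]],[0.055,[0,-0.0008,0],[0,0,0]]]}}

```text
time: 2.58
tool_pos: [0.468, 0.258, 0.0529]
ee_rot: [-3.14, 0.004, -2.95]
wrist_force: [1.9, -5.2, 3.1]
width: 0.0559
finger_force: 30.0
```

```bash
python3 -c "
from h import *; go('b0',.053); feel('b0',2)"
```

```text
b0 t 2.575 pos [0.468  0.258  0.0529] shift [ 0.0005  0.0001 -0.0001] rot [-0.0013  0.0041  0.004 ] w 0.05594226084309903 F [ 1.8837 -5.1612  3.1244] ff 29.996337331831455
t 2.625 mean [ 0.6668 -4.8132  3.4168 -0.9065 -0.0717 -0.0137] std [0.219  0.6092 0.2924 0.0306 0.0289 0.0216] ee [-3.1403  0.0041 -2.9496] ff 29.996534027159214 w 0.05536671016699464
My [-0.0429 -0.1006]
```

Emit:
{"fn": "drive_tool", "kwargs": {"series": [[0.0558,[0,-0.0008,0],[0,0,0]],[0.0558,[0,-0.0008,0],[0,0,0]]]}}

```text
time: 2.88
tool_pos: [0.468, 0.258, 0.0529]
ee_rot: [3.141, 0.004, -2.95]
wrist_force: [2.1, -2.9, 4.8]
width: 0.056
finger_force: 7.0
```

```bash
python3 -c "
from h import *; go('b0',.053); feel('b0',2)"
```

```text
b0 t 2.875 pos [0.468  0.258  0.0529] shift [ 0.0005  0.0001 -0.0001] rot [0.0002 0.0042 0.0041] w 0.05600699681375362 F [ 2.1339 -2.9466  4.836 ] ff 6.981077827513218
t 2.925 mean [ 2.0552 -3.4259  4.6934 -0.8043 -0.13   -0.0633] std [0.5096 0.1323 0.1425 0.0065 0.0207 0.0251] ee [ 3.1415  0.0042 -2.9495] ff 6.981849325820804 w 0.05592208904071352
My [-0.1507 -0.1093]
```

Emit:
{"fn": "drive_tool", "kwargs": {"series": [[0.0556,[0,-0.0005,0],[0,0,0]],[0.0556,[0,-0.0005,0],[0,0,0]]]}}

```text
time: 3.18
tool_pos: [0.468, 0.2579, 0.0528]
ee_rot: [3.141, 0.004, -2.949]
wrist_force: [0.9, -1.1, 4.9]
width: 0.0564
finger_force: 14.0
```

Emit:
{"fn": "drive_tool", "kwargs": {"series": [[0.0554,[0,-0.0005,0],[0,0,0]],[0.0554,[0,-0.0005,-0.01],[0,0,0]],[0.0554,[0,-0.0005,-0.035],[0,0,0]],[0.0554,[0,-0.0005,-0.07],[0,0,0]],[0.0554,[0,-0.0005,-0.1],[0,0,0]]]}}

```text
time: 3.8
tool_pos: [0.4655, 0.2572, 0.1514]
ee_rot: [3.141, -0.002, -2.949]
wrist_force: [1.1, -0.1, -4.0]
width: 0.0559
finger_force: 21.1
```

```bash
python3 -c "
from h import *; go('b0',.153); feel('b0',6)"
```

```text
b0 t 3.8 pos [0.4655 0.2572 0.1514] shift [-0.0021  0.0004 -0.0016] rot [ 0.0011 -0.0023  0.0049] w 0.05594378484429031 F [ 1.064  -0.1397 -3.9569] ff 21.09878059476614
t 4.05 mean [ 0.4257  0.2816 -4.0743  0.0404 -0.0035 -0.023 ] std [0.5819 0.4504 1.2427 0.0262 0.0564 0.0278] ee [-3.1414 -0.0019 -2.949 ] ff 21.097734309732914 w 0.055704339190601686
My [-0.051  -0.0718 -0.0107  0.0073 -0.0006  0.1059]
```

Emit:
{"fn": "drive_tool", "kwargs": {"series": [[0.0554,[0,0,0],[0,0.07,0]],[0.0554,[0,0,0],[0,0.14,0]],[0.0554,[0,0,0],[0,0.14,0]]]}}

```text
time: 4.42
tool_pos: [0.4669, 0.2565, 0.1492]
ee_rot: [-3.141, -0.142, -2.95]
wrist_force: [1.0, -0.3, -4.5]
width: 0.0558
finger_force: 21.1
```

```bash
python3 -c "
from h import *; feel('b0',12)"
```

```text
t 4.975 mean [ 0.1735  0.079  -4.905   0.0356 -0.0979  0.0099] std [0.4905 0.4601 0.5207 0.0321 0.0367 0.023 ] ee [ 3.1414 -0.1364 -2.9493] ff 21.097884513437748 w 0.05593197434212338
My [-0.1031 -0.148  -0.0665 -0.0554 -0.1522 -0.0623 -0.0897 -0.0431 -0.1017
 -0.1563 -0.1042 -0.0923]
```

Emit:
{"fn": "drive_tool", "kwargs": {"series": [[0.0554,[0,0,0],[0,-0.09,0]],[0.0554,[0,0,0],[0,-0.19,0]],[0.0554,[0,0,0],[0,-0.28,0]]]}}

```text
time: 5.35
tool_pos: [0.4671, 0.2567, 0.1526]
ee_rot: [3.141, 0.145, -2.95]
wrist_force: [-0.1, 0.7, -4.3]
width: 0.0557
finger_force: 21.1
```

```bash
python3 -c "
from h import *; feel('b0',12)"
```

```text
t 5.9 mean [ 0.0179  0.1022 -4.7085  0.029   0.1511 -0.0085] std [0.7975 0.5807 0.5401 0.0256 0.1001 0.0229] ee [-3.1416  0.1426 -2.9497] ff 21.09771240502596 w 0.055474760577634535
My [ 0.2113  0.3162  0.2407  0.1378  0.1945  0.1598  0.1353  0.1333 -0.1279
  0.1276  0.1377  0.1463]
```

Emit:
{"fn": "drive_tool", "kwargs": {"series": [[0.0554,[0,0,0],[0,0.09,0]],[0.0554,[0,0,0],[0,0.19,0]],[0.0554,[0,0,0],[0,0.28,0]]]}}

```text
time: 6.28
tool_pos: [0.4684, 0.257, 0.1528]
ee_rot: [3.141, -0.138, -2.95]
wrist_force: [-0.4, -0.5, -4.2]
width: 0.0557
finger_force: 21.1
```

```bash
python3 -c "
from h import *; feel('b0',12)"
```

```text
t 6.825 mean [-0.1564  0.0419 -4.5956  0.0424 -0.1962 -0.0034] std [0.9518 0.3724 0.6818 0.0301 0.0743 0.0322] ee [ 3.1414 -0.1357 -2.9491] ff 21.089959368109703 w 0.05567067017848193
My [-0.2176 -0.3621 -0.2383 -0.199  -0.1155 -0.1626 -0.139  -0.1591 -0.1563
 -0.1327 -0.3236 -0.1481]
```

Emit:
{"fn": "drive_tool", "kwargs": {"series": [[0.0554,[0,0,0],[0,-0.09,0]],[0.0554,[0,0,0],[0,-0.19,0]],[0.0554,[0,0,0],[0,-0.28,0]]]}}

```text
time: 7.2
tool_pos: [0.4669, 0.2567, 0.1527]
ee_rot: [3.141, 0.146, -2.949]
wrist_force: [-0.3, 0.6, -4.8]
width: 0.0562
finger_force: 21.1
```

```bash
python3 -c "
from h import *; feel('b0',12)"
```

```text
t 7.75 mean [-0.059   0.2833 -4.7403  0.0439  0.1669 -0.0065] std [0.782  0.289  0.6506 0.0267 0.1163 0.0262] ee [-3.1416  0.1425 -2.9497] ff 21.097650825977325 w 0.055909568154401
My [ 0.3131  0.3248  0.3066  0.2074  0.1636  0.2154  0.1178  0.1114 -0.1163
  0.111   0.1187  0.1296]
```

Emit:
{"fn": "drive_tool", "kwargs": {"series": [[0.0554,[0,0,0],[0,0.07,0]],[0.0554,[0,0,0],[0,0.14,0]],[0.0554,[0,0,0],[0,0.14,0]]]}}

```text
time: 8.12
tool_pos: [0.4688, 0.2569, 0.1521]
ee_rot: [-3.142, 0.004, -2.95]
wrist_force: [-0.3, 0.5, -4.6]
width: 0.0558
finger_force: 21.1
```

```bash
python3 -c "
from h import *; feel('b0',4); go('b0',.053)"
```

```text
t 8.275 mean [-0.0998  0.152  -5.0374  0.052  -0.073   0.0227] std [0.4025 0.3121 0.6086 0.0367 0.0006 0.0331] ee [ 3.1416  0.0036 -2.9494] ff 21.097572147846222 w 0.056001114283442635
My [-0.0739 -0.0731 -0.0721 -0.073 ]
b0 t 8.275 pos [0.4674 0.2568 0.1523] shift [0.     0.0011 0.0993] rot [0.     0.0036 0.0042] w 0.056001114283442635 F [-0.6639  0.1768 -5.8527] ff 21.097572147846222
```

Emit:
{"fn": "drive_tool", "kwargs": {"series": [[0.0554,[0,0,0],[0,0.07,0]],[0.0554,[0,0,0],[0,0.14,0]],[0.0554,[0,0,0],[0,0.14,0]],[0.0554,[0,0,0],[0,0.14,0]],[0.0554,[0,0,0],[0,0.14,0]]]}}

```text
time: 8.9
tool_pos: [0.467, 0.2569, 0.1527]
ee_rot: [3.141, -0.136, -2.949]
wrist_force: [0.5, -0.6, -3.9]
width: 0.0557
finger_force: 21.1
```

```bash
python3 -c "
from h import *; feel('b0',7)"
```

```text
t 9.2 mean [ 0.8001 -0.0926 -4.6399  0.0427 -0.201  -0.0022] std [1.9593 0.4775 0.4731 0.0173 0.2531 0.0229] ee [ 3.1415 -0.1369 -2.9493] ff 21.097143553197384 w 0.05605909286148014
My [-0.1258 -0.0777 -0.8129 -0.0305 -0.1022 -0.1725 -0.0854]
```

Emit:
{"fn": "drive_tool", "kwargs": {"series": [[0.0554,[0,0,0],[0,-0.07,0]],[0.0554,[0,0,0],[0,-0.14,0]],[0.0554,[0,0,0],[0,-0.14,0]]]}}

```text
time: 9.57
tool_pos: [0.4664, 0.2567, 0.1527]
ee_rot: [3.141, 0.002, -2.949]
wrist_force: [-0.1, -0.2, -4.5]
width: 0.056
finger_force: 21.1
```

```bash
python3 -c "
from h import *; feel('b0',4); go('r0',.152); go('r1',.152)"
```

```text
t 9.725 mean [-0.2401 -0.2342 -4.5722  0.028   0.0781 -0.0037] std [0.1804 0.1768 0.1684 0.0186 0.0232 0.0181] ee [ 3.1415  0.0022 -2.9495] ff 21.097138188779354 w 0.05573223870854828
My [0.0977 0.0385 0.0866 0.0897]
r0 t 9.725 pos [0.4675 0.2568 0.1524] shift [ 0.0618 -0.4457  0.0003] rot [0.0001 0.0022 0.0761] w 0.05573223870854828 F [-0.097  -0.5637 -4.5579] ff 21.097138188779354
r1 t 9.725 pos [0.4675 0.2568 0.1524] shift [ 0.069  -0.5457  0.0002] rot [0.0001 0.0022 0.0761] w 0.05573223870854828 F [-0.097  -0.5637 -4.5579] ff 21.097138188779354
```

A knock was caught (My = -0.81 N m at the end of the roll), and the level moment shifted by 0.15 N m between ends. So this tin is the rattler, and it goes to the red tray.

Emit:
{"fn": "drive_tool", "kwargs": {"series": [[0.0554,[0.004,-0.03,0],[0,0,0.005]],[0.0554,[0.011,-0.08,0],[0,0,0.015]],[0.0554,[0.018,-0.13,0],[0,0,0.025]],[0.0554,[0.025,-0.18,0],[0,0,0.035]],[0.0554,[0.032,-0.23,0],[0,0,0.045]]]}}

```text
time: 10.35
tool_pos: [0.4803, 0.0232, 0.1524]
ee_rot: [3.141, 0.003, -2.995]
wrist_force: [-0.0, 0.1, -4.4]
width: 0.0559
finger_force: 21.1
```

Emit:
{"fn": "drive_tool", "kwargs": {"series": [[0.0554,[0.007,-0.05,0],[0,0.002,0.01]],[0.0554,[0.014,-0.1,0],[0,0.002,0.017]],[0.0554,[0.021,-0.15,0],[0,0.002,0.024]],[0.0554,[0.027,-0.195,0],[0,0.002,0.031]],[0.0554,[0.029,-0.216,0],[0,0.002,0.031]]]}}

```text
time: 10.98
tool_pos: [0.483, -0.1957, 0.152]
ee_rot: [3.141, 0.0, -3.028]
wrist_force: [-0.2, 0.2, -5.0]
width: 0.056
finger_force: 21.1
```

```bash
python3 -c "
from h import *; imaging.snapshot('top');imaging.snapshot('top');go('r0',.075,dx=.001)"
```

```text
r0 t 11.075 pos [ 0.4831 -0.195   0.1518] shift [-0.0101  0.0014  0.0768] rot [ 0.0005  0.0004 -0.0028] w 0.056368590302283465 F [-0.6762  0.7319 -3.9052] ff 21.109918244183064
```

Emit:
{"fn": "drive_tool", "kwargs": {"series": [[0.0554,[-0.004,0.001,0.02],[0,0,-0.003]],[0.0554,[-0.01,0.0014,0.045],[0,0,-0.003]],[0.0554,[-0.01,0.0014,0.068],[0,0,-0.003]],[0.0554,[-0.01,0.0014,0.073],[0,0,-0.003]],[0.0554,[-0.01,0.0014,0.073],[0,0,-0.003]]]}}

```text
time: 11.7
tool_pos: [0.493, -0.1895, 0.0794]
ee_rot: [3.141, 0.001, -3.021]
wrist_force: [0.7, -0.8, -4.3]
width: 0.0559
finger_force: 21.1
```

Run:
```python
from h import *
ims={n:imaging.snapshot(n) for n in('top','scene')}
go('r0',.053,dx=.001)
a=cv2.resize(ims['top'][180:290,315:425],(400,400),interpolation=cv2.INTER_CUBIC)
b=cv2.resize(ims['scene'][150:260,85:195],(400,400),interpolation=cv2.INTER_CUBIC)
cv2.imwrite('pics/c4.png',np.hstack([a,b])[...,::-1])
```

```text
r0 t 11.8 pos [ 0.4937 -0.1903  0.0805] shift [ 0.001  -0.0019  0.0275] rot [-0.0008  0.0031  0.0038] w 0.0557712516718686 F [-0.4999  0.5569 -3.8436] ff 21.09769620001316
```

View pics/c4.png

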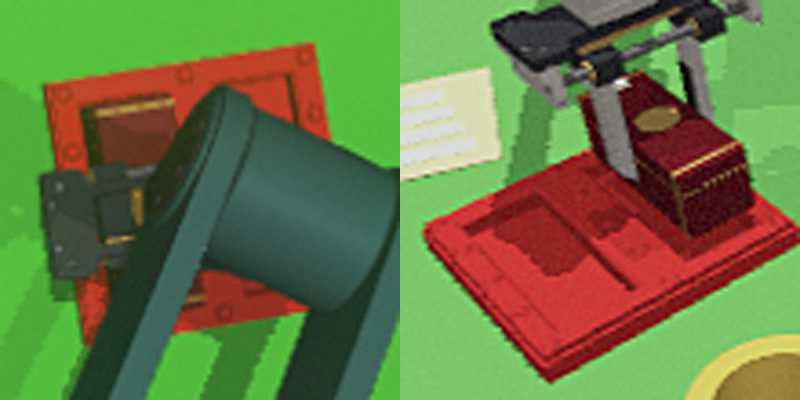

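The tin hangs right over red nest 0 (top half: far end at (90-172,100)). I'll check its offset in the grip numerically before insertion.

Run:
```python
from h import *
o=robot.get_obs(); p=o['tool_pos']; s=400/110
q=R.from_euler('z',.116)
P=p+q.apply([[.075,.028,.009],[.075,-.028,.009],[.075,0,.009]])
print('pred tin far corners in crop',(w2p('top',P)-[315,180]+.5)*s-.5)
b=lambda x,y,z:np.r_[T['r0'][:2],0]+q.apply([x,y,z])
print('pred nest far corners',(w2p('top',[b(.077,.03,.022),b(.077,-.03,.022)])-[315,180]+.5)*s-.5)
P=p+q.apply([[.075,.028,.009],[.075,-.028,.009],[.075,-.028,-.047],[-.075,-.028,.009]])
print('scene',(w2p('scene',P)-[85,150]+.5)*s-.5)
```

```text
pred tin far corners in crop [[ 95.4763 101.1022]
 [174.4169  89.1223]
 [135.0439  95.1084]]
pred nest far corners [[ 79.0192 106.2981]
 [158.8166  94.1978]]
scene [[346.8591 147.6636]
 [278.3285 181.608 ]
 [291.9491 243.1437]
 [174.2569  94.4069]]
```

Emit:
{"fn": "drive_tool", "kwargs": {"series": [[0.0554,[0.0005,-0.0025,0],[0,0.003,0.004]],[0.0554,[0.0005,-0.0025,0.005],[0,0.003,0.004]],[0.0554,[0.0005,-0.0025,0.01],[0,0.003,0.004]],[0.0554,[0.0005,-0.0025,0.014],[0,0.003,0.004]]]}}

```text
time: 12.3
tool_pos: [0.4932, -0.1935, 0.0657]
ee_rot: [-3.14, -0.001, -3.026]
wrist_force: [-0.3, -1.0, -3.7]
width: 0.056
finger_force: 21.1
```

```bash
python3 -c "
from h import *; feel('r0',3);go('r0',.054,dx=.001,dy=-.0009)"
```

```text
t 12.4 mean [ 0.7094 -1.8735 -4.0953 -0.3769 -0.0869  0.1269] std [0.8702 0.7224 0.9629 0.121  0.0916 0.03  ] ee [-3.1405 -0.002  -3.0262] ff 21.040485352277756 w 0.055588407810649235
My [ 0.0419 -0.1394 -0.1633]
r0 t 12.4 pos [ 0.4927 -0.1936  0.0647] shift [-0.0005  0.0002  0.0107] rot [-0.0011 -0.002  -0.0006] w 0.055588407810649235 F [ 1.995  -2.5064 -5.4284] ff 21.040485352277756
```

Emit:
{"fn": "drive_tool", "kwargs": {"series": [[0.0554,[0,-0.0006,0.002],[0,0,0]],[0.0554,[0,-0.0006,0.0045],[0,0,0]],[0.0554,[0,-0.0006,0.007],[0,0,0]]]}}

```text
time: 12.78
tool_pos: [0.4925, -0.1937, 0.058]
ee_rot: [-3.142, -0.002, -3.026]
wrist_force: [0.9, -1.4, -3.6]
width: 0.056
finger_force: 21.1
```

```bash
python3 -c "
from h import *; feel('r0',3);go('r0',.054,dx=.001,dy=-.0009)"
```

```text
t 12.875 mean [ 0.359  -1.8564 -4.3536 -0.4156  0.0138  0.1637] std [0.4751 0.4925 0.9904 0.0712 0.0839 0.0136] ee [ 3.1415 -0.0026 -3.0263] ff 21.04217056185007 w 0.055935550863772304
My [ 0.0764  0.0698 -0.1049]
r0 t 12.875 pos [ 0.4924 -0.1936  0.0577] shift [-0.0007  0.0003  0.0037] rot [ 0.0001 -0.0026 -0.0007] w 0.055935550863772304 F [ 0.9475 -2.4598 -5.7499] ff 21.04217056185007
```

Emit:
{"fn": "drive_tool", "kwargs": {"series": [[0.0554,[0,-0.0004,0.0015],[0,0,0]],[0.0554,[0,-0.0004,0.003],[0,0,0]],[0.0554,[0,-0.0004,0.004],[0,0,0]],[0.0554,[0,-0.0004,0.0045],[0,0,0]]]}}

```text
time: 13.38
tool_pos: [0.4926, -0.1937, 0.0535]
ee_rot: [3.141, -0.002, -3.026]
wrist_force: [0.1, -1.2, -3.4]
width: 0.0557
finger_force: 21.1
```

```bash
python3 -c "
from h import *; feel('r0',3);go('r0',.053,dx=.001,dy=-.0009)"
```

```text
t 13.475 mean [-0.1912 -0.9217 -4.0739 -0.1216  0.0302  0.0649] std [0.2655 0.2172 0.5207 0.005  0.0386 0.0116] ee [ 3.1409 -0.0021 -3.0264] ff 21.08215481042862 w 0.05562065767921778
My [ 0.0846 -0.0006  0.0066]
r0 t 13.475 pos [ 0.4926 -0.1937  0.0535] shift [-0.0005  0.0004  0.0005] rot [ 0.0007 -0.0021 -0.0008] w 0.05562065767921778 F [ 0.0794 -0.632  -4.1949] ff 21.08215481042862
```

Still hanging (4 N), so I'll lower slightly until contact.

Emit:
{"fn": "drive_tool", "kwargs": {"series": [[0.0554,[0,0,0.0005],[0,0,0]],[0.0554,[0,0,0.001],[0,0,0]],[0.0554,[0,0,0.001],[0,0,0]]]}}

```text
time: 13.85
tool_pos: [0.4926, -0.1937, 0.0533]
ee_rot: [3.141, -0.002, -3.026]
wrist_force: [-4.4, 0.9, 2.3]
width: 0.0561
finger_force: 21.1
```

Emit:
{"fn": "drive_tool", "kwargs": {"series": [[0.0558,[0,0,0.0005],[0,0,0]],[0.062,[0,0,0.0005],[0,0,0]],[0.094,[0,0,0],[0,0,0]],[0.094,[0,0,0],[0,0,0]],[0.094,[0,0,0],[0,0,0]]]}}

```text
time: 14.48
tool_pos: [0.4929, -0.1939, 0.0527]
ee_rot: [3.141, -0.002, -3.026]
wrist_force: [-0.5, 1.2, -0.3]
width: 0.0883
finger_force: 0.0
```

Emit:
{"fn": "drive_tool", "kwargs": {"series": [[0.094,[0,0,-0.02],[0,0,0]],[0.094,[0,0,-0.06],[0,0,0]],[0.094,[0,0,-0.1],[0,0,0]]]}}

```text
time: 14.85
tool_pos: [0.4927, -0.1938, 0.1533]
ee_rot: [3.141, -0.003, -3.026]
wrist_force: [1.1, -0.1, -0.7]
width: 0.094
finger_force: 0.0
```

```bash
python3 -c "
from h import *; go('b2',.15,dx=.001)"
```

```text
b2 t 14.85 pos [ 0.4927 -0.1938  0.1533] shift [-0.0426  0.2524  0.0034] rot [ 0.0009 -0.0026 -0.0728] w 0.09399975410037013 F [ 1.0838 -0.0996 -0.6767] ff 0.0
```

Emit:
{"fn": "drive_tool", "kwargs": {"series": [[0.094,[-0.0426,0.2524,0.003],[0,-0.003,-0.073]],[0.094,[-0.0426,0.2524,0.003],[0,-0.003,-0.073]],[0.094,[-0.0426,0.2524,0.003],[0,-0.003,-0.073]],[0.094,[-0.0426,0.2524,0.003],[0,-0.003,-0.073]],[0.094,[-0.0426,0.2524,0.003],[0,-0.003,-0.073]]]}}

```text
time: 15.48
tool_pos: [0.5059, 0.0654, 0.1496]
ee_rot: [3.14, 0.001, -2.947]
wrist_force: [-0.5, -0.8, 0.1]
width: 0.0942
finger_force: 0.0
```

Run:
```python
from h import *
im=imaging.snapshot('top'); im2=imaging.snapshot('scene'); go('b2',.053,dx=.001,dy=-.0009)
a=cv2.resize(im[180:290,315:425],(400,400),interpolation=cv2.INTER_CUBIC)
b=cv2.resize(im2[150:260,85:195],(400,400),interpolation=cv2.INTER_CUBIC)
cv2.imwrite('pics/c5.png',np.hstack([a,b])[...,::-1])
```

```text
b2 t 15.575 pos [0.5061 0.0623 0.1496] shift [ 0.0003 -0.0013  0.0966] rot [-0.0003  0.0009  0.0024] w 0.09397027525476302 F [ 0.1384  0.1037 -0.4617] ff 0.0
```

View pics/c5.png

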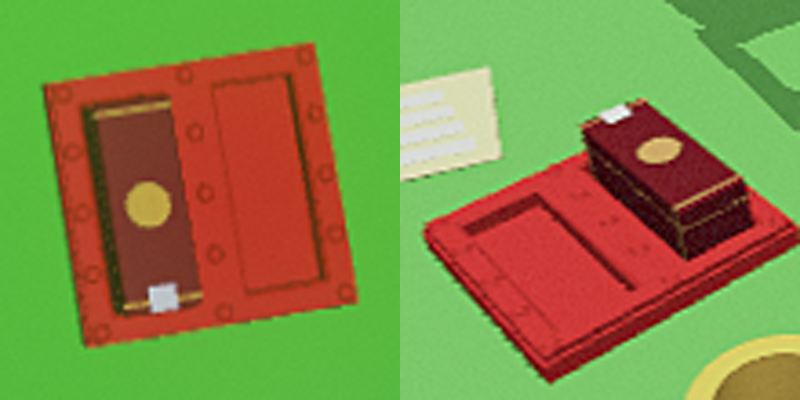

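The tin sits home in the left red nest (medallion at (148,204)). Now I'll pick up the tin in brown nest 2.

Emit:
{"fn": "drive_tool", "kwargs": {"series": [[0.094,[0,-0.0013,0.055],[0,0.001,0.002]],[0.094,[0,-0.0013,0.085],[0,0.001,0.002]],[0.085,[0,-0.0013,0.0965],[0,0.001,0.002]],[0.07,[0,-0.0013,0.0965],[0,0.001,0.002]],[0.06,[0,-0.0013,0.0965],[0,0.001,0.002]]]}}

```text
time: 16.2
tool_pos: [0.5079, 0.0599, 0.0549]
ee_rot: [-3.141, 0.003, -2.956]
wrist_force: [-0.0, 0.8, 0.4]
width: 0.0683
finger_force: 0.0
```

Emit:
{"fn": "drive_tool", "kwargs": {"series": [[0.06,[0,0,0],[0,0,0]],[0.058,[0,0,0],[0,0,0]],[0.057,[0,0,0],[0,0,0]]]}}

```text
time: 16.58
tool_pos: [0.507, 0.0612, 0.0539]
ee_rot: [3.14, 0.002, -2.955]
wrist_force: [-0.6, 1.2, 1.1]
width: 0.0568
finger_force: 1.1
```

```bash
python3 -c "
from h import *; go('b2',.053,dx=.001,dy=-.0009); feel('b2',2)"
```

```text
b2 t 16.575 pos [0.507  0.0612 0.0539] shift [ 0.0009 -0.      0.0009] rot [ 0.0014  0.0018 -0.0016] w 0.056828601129933244 F [-0.5723  1.2179  1.119 ] ff 1.1174275260418653
t 16.625 mean [ 0.0388  1.2406  1.2497  0.5113 -0.1205 -0.0145] std [0.3734 0.0628 0.1307 0.0464 0.0109 0.0102] ee [ 3.1402  0.0017 -2.9551] ff 1.2472335062921047 w 0.05680041388653213
My [-0.1095 -0.1314]
```

Emit:
{"fn": "drive_tool", "kwargs": {"series": [[0.0562,[0,0.0004,0],[0,0,0]],[0.0558,[0,0.0004,0],[0,0,0]],[0.0556,[0,0.0004,0],[0,0,0]]]}}

```text
time: 17.0
tool_pos: [0.5068, 0.0615, 0.0536]
ee_rot: [3.14, 0.001, -2.955]
wrist_force: [-0.2, 4.1, 4.0]
width: 0.0561
finger_force: 14.4
```

Emit:
{"fn": "drive_tool", "kwargs": {"series": [[0.0554,[0,0,0],[0,0,0]],[0.0554,[0,0,-0.01],[0,0,0]],[0.0554,[0,0,-0.035],[0,0,0]],[0.0554,[0,0,-0.07],[0,0,0]],[0.0554,[0,0,-0.1],[0,0,0]]]}}

```text
time: 17.62
tool_pos: [0.5056, 0.0594, 0.1532]
ee_rot: [-3.14, -0.003, -2.956]
wrist_force: [-0.2, -0.2, -3.1]
width: 0.0559
finger_force: 21.1
```

```bash
python3 -c "
from h import *; feel('b2',8)"
```

```text
t 17.975 mean [ 0.1342 -0.0301 -2.4984  0.0375 -0.02    0.0063] std [0.346  0.3457 1.0692 0.0271 0.0315 0.0212] ee [ 3.1411 -0.0046 -2.9557] ff 21.051769852638245 w 0.05612646375684199
My [-0.0583 -0.0276 -0.037  -0.0588  0.0397  0.0111 -0.0162 -0.0124]
```

Lighter: about 0.25-0.3 kg. Tilting the same way, twice each direction with holds.

Emit:
{"fn": "drive_tool", "kwargs": {"series": [[0.0554,[0,0,0],[0,0.07,0]],[0.0554,[0,0,0],[0,0.14,0]],[0.0554,[0,0,0],[0,0.14,0]]]}}

```text
time: 18.35
tool_pos: [0.5064, 0.0608, 0.151]
ee_rot: [3.141, -0.143, -2.955]
wrist_force: [-1.3, -0.1, -2.0]
width: 0.0556
finger_force: 21.1
```

```bash
python3 -c "
from h import *; feel('b2',13)"
```

```text
t 18.95 mean [-0.203  -0.0709 -2.599   0.0456 -0.1438  0.0044] std [0.5909 0.5579 0.5893 0.0236 0.0452 0.0217] ee [ 3.1414 -0.1395 -2.9554] ff 21.05182159692049 w 0.05588213041084083
My [-0.1539 -0.1953 -0.2552 -0.1287 -0.149  -0.143  -0.1328 -0.1202 -0.129
 -0.1302 -0.1524 -0.0443 -0.1358]
```

Emit:
{"fn": "drive_tool", "kwargs": {"series": [[0.0554,[0,0,0],[0,-0.09,0]],[0.0554,[0,0,0],[0,-0.19,0]],[0.0554,[0,0,0],[0,-0.28,0]]]}}

```text
time: 19.32
tool_pos: [0.5063, 0.0608, 0.1534]
ee_rot: [3.141, 0.143, -2.955]
wrist_force: [0.6, -0.2, -2.4]
width: 0.0555
finger_force: 21.1
```

```bash
python3 -c "
from h import *; feel('b2',13)"
```

```text
t 19.925 mean [-0.2904  0.1106 -2.8336  0.0437  0.116  -0.0036] std [0.4621 0.5307 0.3571 0.0332 0.037  0.0239] ee [ 3.1412  0.1394 -2.9554] ff 21.05168268084526 w 0.05606112571702685
My [0.0996 0.1396 0.1652 0.0835 0.1221 0.0206 0.1148 0.0944 0.1433 0.1256
 0.1251 0.1696 0.1041]
```

Emit:
{"fn": "drive_tool", "kwargs": {"series": [[0.0554,[0,0,0],[0,0.09,0]],[0.0554,[0,0,0],[0,0.19,0]],[0.0554,[0,0,0],[0,0.28,0]]]}}

```text
time: 20.3
tool_pos: [0.5071, 0.0609, 0.1534]
ee_rot: [3.141, -0.142, -2.955]
wrist_force: [0.1, 0.9, -2.9]
width: 0.056
finger_force: 21.1
```

```bash
python3 -c "
from h import *; feel('b2',13)"
```

```text
t 20.9 mean [ 0.2187  0.1774 -2.8337  0.0389 -0.144  -0.004 ] std [0.7135 0.4854 0.59   0.0303 0.0266 0.0364] ee [ 3.1414 -0.1391 -2.9555] ff 21.05171162635088 w 0.055922515912957486
My [-0.1784 -0.1715 -0.1995 -0.1154 -0.1467 -0.1127 -0.1317 -0.1635 -0.1256
 -0.1116 -0.1412 -0.1506 -0.1239]
```

Emit:
{"fn": "drive_tool", "kwargs": {"series": [[0.0554,[0,0,0],[0,-0.09,0]],[0.0554,[0,0,0],[0,-0.19,0]],[0.0554,[0,0,0],[0,-0.28,0]]]}}

```text
time: 21.28
tool_pos: [0.5062, 0.0608, 0.1534]
ee_rot: [3.141, 0.143, -2.955]
wrist_force: [0.3, -0.0, -3.5]
width: 0.0556
finger_force: 21.1
```

```bash
python3 -c "
from h import *; feel('b2',13)"
```

```text
t 21.875 mean [-0.054  -0.1007 -2.6199  0.0467  0.1279  0.0029] std [0.6775 0.592  0.4176 0.0287 0.0408 0.0303] ee [ 3.1412  0.1394 -2.9553] ff 21.05173207819462 w 0.05591531173818766
My [0.1403 0.1908 0.1603 0.0749 0.0796 0.1461 0.0966 0.1248 0.102  0.0959
 0.1321 0.1037 0.2161]
```

Emit:
{"fn": "drive_tool", "kwargs": {"series": [[0.0554,[0,0,0],[0,0.07,0]],[0.0554,[0,0,0],[0,0.14,0]],[0.0554,[0,0,0],[0,0.14,0]]]}}

```text
time: 22.25
tool_pos: [0.5075, 0.061, 0.1528]
ee_rot: [3.141, 0.0, -2.955]
wrist_force: [0.4, 0.2, -2.3]
width: 0.056
finger_force: 21.1
```

```bash
python3 -c "
from h import *; feel('b2',5); T['p']=(.5068,.0615,.188); go('p',.08)"
```

```text
t 22.45 mean [ 0.2056  0.0006 -2.5767  0.0443 -0.018   0.0054] std [0.4177 0.5449 0.3878 0.0217 0.0271 0.0203] ee [ 3.1412  0.0005 -2.9554] ff 21.051434352993965 w 0.05614959717447978
My [-0.0217  0.0017  0.0031 -0.0039 -0.0693]
p t 22.45 pos [0.5062 0.0608 0.1531] shift [-0.0007  0.0005  0.0731] rot [ 0.0004  0.0005 -0.0018] w 0.05614959717447978 F [-0.3592 -0.0007 -2.1241] ff 21.051434352993965
```

Tin 2 is sound: no roll signature and no level shift. I'm setting it back by retracing the path.

Emit:
{"fn": "drive_tool", "kwargs": {"series": [[0.0554,[0,0,0.035],[0,0,0]],[0.0554,[0,0,0.065],[0,0,0]],[0.0554,[0,0,0.08],[0,0,0]],[0.0554,[0,0,0.085],[0,0,0]],[0.0554,[0,0,0.087],[0,0,0]]]}}

```text
time: 23.08
tool_pos: [0.5072, 0.0608, 0.067]
ee_rot: [-3.142, 0.002, -2.955]
wrist_force: [-0.4, 0.7, -2.1]
width: 0.056
finger_force: 21.1
```

Emit:
{"fn": "drive_tool", "kwargs": {"series": [[0.0554,[0,0,0.003],[0,0,0]],[0.0554,[0,0,0.006],[0,0,0]],[0.0554,[0,0,0.009],[0,0,0]],[0.0554,[0,0,0.0115],[0,0,0]],[0.0554,[0,0,0.012],[0,0,0]]]}}

```text
time: 23.7
tool_pos: [0.5066, 0.0609, 0.0544]
ee_rot: [3.141, 0.0, -2.955]
wrist_force: [-0.6, -0.9, 0.2]
width: 0.0559
finger_force: 21.1
```

```bash
python3 -c "
from h import *; T['p']=(.5068,.0615,.188); go('p',.0535);feel('b2',2)"
```

```text
p t 23.7 pos [0.5066 0.0609 0.0544] shift [-0.0003  0.0006  0.0009] rot [ 0.0003  0.0002 -0.0018] w 0.05592725523538423 F [-0.609  -0.8901  0.2349] ff 21.057834438979626
t 23.75 mean [-0.7193  0.0042 -0.1134  0.0431  0.2433  0.0304] std [0.0453 0.7649 0.3482 0.0192 0.028  0.0298] ee [ 3.1413  0.0001 -2.9554] ff 21.05429571121931 w 0.056085513734722064
My [0.2714 0.2153]
```

Emit:
{"fn": "drive_tool", "kwargs": {"series": [[0.0554,[0,0,0.0006],[0,0,0]],[0.0554,[0,0,0.0008],[0,0,0]]]}}

```text
time: 24.0
tool_pos: [0.5068, 0.0609, 0.054]
ee_rot: [3.141, 0.001, -2.955]
wrist_force: [-1.2, 0.2, 2.1]
width: 0.056
finger_force: 21.1
```

Emit:
{"fn": "drive_tool", "kwargs": {"series": [[0.0558,[0,0,0],[0,0,0]],[0.062,[0,0,0],[0,0,0]],[0.094,[0,0,-0.001],[0,0,0]],[0.094,[0,0,-0.001],[0,0,0]],[0.094,[0,0,-0.001],[0,0,0]]]}}

```text
time: 24.62
tool_pos: [0.5065, 0.0609, 0.0543]
ee_rot: [3.141, 0.0, -2.955]
wrist_force: [-0.1, -0.1, -0.3]
width: 0.0886
finger_force: 0.0
```

Emit:
{"fn": "drive_tool", "kwargs": {"series": [[0.094,[0,0,-0.02],[0,0,0]],[0.094,[0,0,-0.06],[0,0,0]],[0.094,[0,0,-0.095],[0,0,0]]]}}

```text
time: 25.0
tool_pos: [0.5064, 0.0608, 0.1504]
ee_rot: [3.141, 0.0, -2.955]
wrist_force: [0.3, -0.3, -0.9]
width: 0.0939
finger_force: 0.0
```

```bash
python3 -c "
from h import *; go('b1',.15,dx=.001,dy=-.0005)"
```

```text
b1 t 25.0 pos [0.5064 0.0608 0.1504] shift [0.0004 0.1007 0.0005] rot [ 0.0003  0.0001 -0.0018] w 0.09391331674013559 F [ 0.2642 -0.2684 -0.8551] ff 0.0
```

Emit:
{"fn": "drive_tool", "kwargs": {"series": [[0.094,[0,0.05,0],[0,0,0]],[0.094,[0,0.1005,0],[0,0,0]],[0.094,[0,0.1005,0],[0,0,0]],[0.094,[0,0.1005,0],[0,0,0]]]}}

```text
time: 25.5
tool_pos: [0.4878, 0.1593, 0.1492]
ee_rot: [-3.141, -0.0, -2.955]
wrist_force: [0.8, -0.3, 0.6]
width: 0.0941
finger_force: 0.0
```

```bash
python3 -c "
from h import *; go('b1',.053,dx=.001,dy=-.0005)"
```

```text
b1 t 25.5 pos [0.4878 0.1593 0.1492] shift [0.0003 0.0005 0.0962] rot [-0.0005 -0.0002 -0.0012] w 0.09407170942234921 F [ 0.841  -0.3116  0.6358] ff 0.0
```

Emit:
{"fn": "drive_tool", "kwargs": {"series": [[0.094,[0,0,0.055],[0,0,0]],[0.094,[0,0,0.085],[0,0,0]],[0.085,[0,0,0.0965],[0,0,0]],[0.07,[0,0,0.0965],[0,0,0]],[0.06,[0,0,0.0965],[0,0,0]]]}}

```text
time: 26.12
tool_pos: [0.4893, 0.1595, 0.0546]
ee_rot: [3.141, 0.003, -2.956]
wrist_force: [0.9, 0.5, -0.9]
width: 0.0685
finger_force: 0.0
```

Emit:
{"fn": "drive_tool", "kwargs": {"series": [[0.06,[0,0,0],[0,0,0]],[0.058,[0,0,0],[0,0,0]],[0.057,[0,0,0],[0,0,0]]]}}

```text
time: 26.5
tool_pos: [0.488, 0.1598, 0.0533]
ee_rot: [3.141, 0.001, -2.955]
wrist_force: [0.1, 0.7, 0.2]
width: 0.057
finger_force: 0.0
```

```bash
python3 -c "
from h import *; go('b1',.053,dx=.001,dy=-.0005); feel('b1',2)"
```

```text
b1 t 26.5 pos [0.488  0.1598 0.0533] shift [0.0007 0.0001 0.0003] rot [ 0.0003  0.0008 -0.0016] w 0.057022868330931516 F [0.0649 0.6707 0.1632] ff 0.0
t 26.55 mean [-0.1346  0.3211  0.1334  0.0427 -0.0065 -0.0229] std [0.3237 0.3256 0.0298 0.0073 0.0343 0.0543] ee [ 3.1413  0.0005 -2.9552] ff 0.0 w 0.05721888549079821
My [-0.0408  0.0278]
```

Well centred. Grip and lift.

Emit:
{"fn": "drive_tool", "kwargs": {"series": [[0.0562,[0,0,0],[0,0,0]],[0.0558,[0,0,0],[0,0,0]],[0.0556,[0,0,0],[0,0,0]]]}}

```text
time: 26.92
tool_pos: [0.4878, 0.1599, 0.053]
ee_rot: [3.141, 0.0, -2.955]
wrist_force: [-0.3, 1.0, -0.3]
width: 0.0559
finger_force: 14.3
```

Emit:
{"fn": "drive_tool", "kwargs": {"series": [[0.0554,[0,0,0],[0,0,0]],[0.0554,[0,0,-0.01],[0,0,0]],[0.0554,[0,0,-0.035],[0,0,0]],[0.0554,[0,0,-0.07],[0,0,0]],[0.0554,[0,0,-0.1],[0,0,0]]]}}

```text
time: 27.55
tool_pos: [0.4876, 0.1592, 0.1538]
ee_rot: [-3.141, -0.001, -2.956]
wrist_force: [0.7, -0.7, -3.3]
width: 0.0555
finger_force: 21.1
```

```bash
python3 -c "
from h import *; feel('b1',8)"
```

```text
t 27.9 mean [ 0.1335  0.1428 -2.9499  0.0608 -0.0243  0.001 ] std [0.522  0.5652 1.3647 0.0305 0.0386 0.0366] ee [ 3.1415 -0.0042 -2.9555] ff 21.11595667898655 w 0.05558588561169692
My [-0.0426 -0.0442 -0.0914 -0.0331  0.0388 -0.0131  0.0247 -0.0334]
```

Emit:
{"fn": "drive_tool", "kwargs": {"series": [[0.0554,[0,0,0],[0,0.07,0]],[0.0554,[0,0,0],[0,0.14,0]],[0.0554,[0,0,0],[0,0.14,0]]]}}

```text
time: 28.28
tool_pos: [0.4879, 0.1595, 0.1508]
ee_rot: [3.141, -0.143, -2.956]
wrist_force: [-0.1, -0.4, -3.3]
width: 0.056
finger_force: 21.1
```

```bash
python3 -c "
from h import *; feel('b1',13)"
```

```text
t 28.875 mean [ 0.0313 -0.0273 -3.1403  0.0318 -0.1499 -0.0078] std [0.6075 0.5549 0.4625 0.0221 0.0368 0.0261] ee [ 3.1413 -0.1395 -2.9553] ff 21.115486845374107 w 0.05588437172575863
My [-0.2117 -0.1201 -0.1399 -0.0821 -0.1378 -0.1194 -0.1565 -0.1759 -0.1721
 -0.1888 -0.202  -0.115  -0.128 ]
```

Emit:
{"fn": "drive_tool", "kwargs": {"series": [[0.0554,[0,0,0],[0,-0.09,0]],[0.0554,[0,0,0],[0,-0.19,0]],[0.0554,[0,0,0],[0,-0.28,0]]]}}

```text
time: 29.25
tool_pos: [0.4876, 0.1596, 0.1531]
ee_rot: [3.141, 0.143, -2.955]
wrist_force: [-0.4, -0.2, -3.0]
width: 0.056
finger_force: 21.1
```

```bash
python3 -c "
from h import *; feel('b1',13)"
```

```text
t 29.85 mean [-0.2074 -0.1825 -3.2388  0.038   0.1343 -0.0006] std [0.7725 0.5902 0.3859 0.0282 0.0319 0.0235] ee [ 3.1413  0.1394 -2.9555] ff 21.11566599458456 w 0.055864432567034196
My [0.1759 0.1311 0.1679 0.1249 0.1094 0.1017 0.1513 0.1047 0.1521 0.0805
 0.1048 0.1892 0.153 ]
```

Emit:
{"fn": "drive_tool", "kwargs": {"series": [[0.0554,[0,0,0],[0,0.09,0]],[0.0554,[0,0,0],[0,0.19,0]],[0.0554,[0,0,0],[0,0.28,0]]]}}

```text
time: 30.22
tool_pos: [0.4885, 0.1597, 0.1532]
ee_rot: [3.141, -0.142, -2.955]
wrist_force: [0.2, -0.0, -2.8]
width: 0.0559
finger_force: 21.1
```

```bash
python3 -c "
from h import *; feel('b1',13)"
```

```text
t 30.825 mean [ 0.1065  0.1551 -3.1237  0.0413 -0.1383 -0.01  ] std [0.57   0.3404 0.4903 0.0307 0.0311 0.0294] ee [ 3.1413 -0.1391 -2.9552] ff 21.11626647412777 w 0.055825411841066375
My [-0.1096 -0.14   -0.1753 -0.1038 -0.1004 -0.1097 -0.1219 -0.1771 -0.174
 -0.1425 -0.15   -0.1892 -0.1051]
```

Emit:
{"fn": "drive_tool", "kwargs": {"series": [[0.0554,[0,0,0],[0,-0.09,0]],[0.0554,[0,0,0],[0,-0.19,0]],[0.0554,[0,0,0],[0,-0.28,0]]]}}

```text
time: 31.2
tool_pos: [0.4875, 0.1596, 0.1532]
ee_rot: [3.141, 0.143, -2.955]
wrist_force: [-0.2, -0.4, -3.0]
width: 0.0561
finger_force: 21.1
```

```bash
python3 -c "
from h import *; feel('b1',13)"
```

```text
t 31.8 mean [-0.0699 -0.1321 -3.0908  0.031   0.1452 -0.0006] std [0.6861 0.464  0.5185 0.022  0.0266 0.024 ] ee [ 3.1413  0.1394 -2.9556] ff 21.115703992545605 w 0.055889163692060234
My [0.1285 0.1877 0.1318 0.1795 0.1375 0.1344 0.1001 0.1344 0.1493 0.1114
 0.1418 0.1623 0.1895]
```

Emit:
{"fn": "drive_tool", "kwargs": {"series": [[0.0554,[0,0,0],[0,0.07,0]],[0.0554,[0,0,0],[0,0.14,0]],[0.0554,[0,0,0],[0,0.14,0]]]}}

```text
time: 32.17
tool_pos: [0.4889, 0.1597, 0.1526]
ee_rot: [3.141, 0.0, -2.956]
wrist_force: [0.6, 0.2, -3.1]
width: 0.056
finger_force: 21.1
```

```bash
python3 -c "
from h import *; feel('b1',5); T['p']=(.4878,.1599,.188); go('p',.08)"
```

```text
t 32.375 mean [ 0.053   0.0269 -2.79    0.0349  0.0008 -0.0005] std [0.4856 0.345  0.3954 0.0123 0.0314 0.0195] ee [ 3.1413  0.0005 -2.9553] ff 21.11584134399891 w 0.05576831249682466
My [ 0.0053 -0.0124  0.0596 -0.0203 -0.028 ]
p t 32.375 pos [0.4875 0.1596 0.1528] shift [-0.0003  0.0002  0.0728] rot [ 0.0003  0.0005 -0.0017] w 0.05576831249682466 F [-0.3206 -0.5391 -3.002 ] ff 21.11584134399891
```

Sound too. Returning it home.

Emit:
{"fn": "drive_tool", "kwargs": {"series": [[0.0554,[0,0,0.035],[0,0,0]],[0.0554,[0,0,0.065],[0,0,0]],[0.0554,[0,0,0.08],[0,0,0]],[0.0554,[0,0,0.085],[0,0,0]],[0.0554,[0,0,0.087],[0,0,0]]]}}

```text
time: 33.0
tool_pos: [0.4885, 0.1598, 0.0668]
ee_rot: [3.141, 0.002, -2.955]
wrist_force: [-0.0, 0.7, -2.2]
width: 0.0562
finger_force: 21.1
```

Emit:
{"fn": "drive_tool", "kwargs": {"series": [[0.0554,[0,0,0.003],[0,0,0]],[0.0554,[0,0,0.006],[0,0,0]],[0.0554,[0,0,0.009],[0,0,0]],[0.0554,[0,0,0.0115],[0,0,0]],[0.0554,[0,0,0.012],[0,0,0]]]}}

```text
time: 33.62
tool_pos: [0.4877, 0.1596, 0.0536]
ee_rot: [3.141, -0.0, -2.955]
wrist_force: [-0.2, 0.2, -3.2]
width: 0.0558
finger_force: 21.1
```

Emit:
{"fn": "drive_tool", "kwargs": {"series": [[0.0554,[0,0,0.0005],[0,0,0]],[0.0554,[0,0,0.0008],[0,0,0]]]}}

```text
time: 33.88
tool_pos: [0.4879, 0.1597, 0.0532]
ee_rot: [3.141, 0.0, -2.955]
wrist_force: [0.4, 0.9, -2.8]
width: 0.0557
finger_force: 21.1
```

Emit:
{"fn": "drive_tool", "kwargs": {"series": [[0.0554,[0,0,0.0003],[0,0,0]],[0.0554,[0,0,0.0006],[0,0,0]],[0.0554,[0,0,0.0006],[0,0,0]]]}}

```text
time: 34.25
tool_pos: [0.488, 0.1597, 0.053]
ee_rot: [3.141, 0.0, -2.955]
wrist_force: [-0.3, 0.5, 0.3]
width: 0.0561
finger_force: 21.1
```

Contact. Release, rise, and move aside for a check.

Emit:
{"fn": "drive_tool", "kwargs": {"series": [[0.0554,[0,0,0.0003],[0,0,0]],[0.0558,[0,0,0.0003],[0,0,0]],[0.062,[0,0,0],[0,0,0]],[0.094,[0,0,0],[0,0,0]],[0.094,[0,0,0],[0,0,0]]]}}

```text
time: 34.88
tool_pos: [0.4879, 0.1596, 0.0522]
ee_rot: [3.141, 0.0, -2.955]
wrist_force: [0.2, -0.3, -0.6]
width: 0.0786
finger_force: 0.0
```

Emit:
{"fn": "drive_tool", "kwargs": {"series": [[0.094,[0,0,0],[0,0,0]],[0.094,[0,0,-0.02],[0,0,0]],[0.094,[0,0,-0.06],[0,0,0]],[0.094,[0,0,-0.11],[0,0,0]],[0.094,[0,0,-0.15],[0,0,0]]]}}

```text
time: 35.5
tool_pos: [0.4881, 0.1597, 0.2046]
ee_rot: [3.141, 0.002, -2.955]
wrist_force: [0.1, 0.6, 0.1]
width: 0.0943
finger_force: 0.0
```

Emit:
{"fn": "drive_tool", "kwargs": {"series": [[0.094,[0.1,-0.15,0],[0,0,0]],[0.094,[0.1,-0.15,0],[0,0,0]],[0.094,[0.1,-0.15,0],[0,0,0]],[0.094,[0.1,-0.15,0],[0,0,0]],[0.094,[0.1,-0.15,0],[0,0,0]]]}}

```text
time: 36.12
tool_pos: [0.4176, -0.0061, 0.2026]
ee_rot: [3.141, 0.001, -2.956]
wrist_force: [0.0, 0.0, -0.7]
width: 0.0938
finger_force: 0.0
```

Run:
```python
from h import *
im=imaging.snapshot('top'); im2=imaging.snapshot('scene'); print(robot.get_obs()['time'])
a=cv2.resize(im[170:300,130:425],(800,353),interpolation=cv2.INTER_CUBIC)
b=cv2.resize(im2[110:260,75:325],(400,240),interpolation=cv2.INTER_CUBIC)
c=np.zeros((593,800,3),np.uint8); c[:353]=a; c[353:,:400]=b
c[353:,400:]=cv2.resize(im2[115:205,190:340],(400,240),interpolation=cv2.INTER_CUBIC)
cv2.imwrite('pics/c6.png',c[...,::-1])
```

```text
Traceback (most recent call last):
ValueError: 200 camera calls are used up
```

```bash
python3 -c "
from bench import robot; print(robot.close_job())"
```

```text
the job is handed in; nothing more can be done
None
```

The rattling tin (brown nest 0) is home in red nest 0, confirmed by picture, and the two sound tins are back in brown nests 1 and 2, judged home by height and contact force only because the camera calls had run out. While I was setting the grip, the first tin (the rattling one) was briefly squeezed at 30 N, over its 25 N limit. The job was handed in at about 36 s.

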